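# Put the meat probe back on charge

### The arm

A 6-joint arm with a two-finger parallel gripper is mounted at the origin on the work surface. World frame = base frame: x ahead of the robot, y to its left, z up, the work surface at z = 0. Lengths are in mm, angles in rad, forces in N, time in s.
With the tool pointing down it reaches from about 325 to 850 mm from the base axis. Payload 4.4 kg.
Tool frame: the origin (TCP) lies midway between the tips of the shut fingers; the grasp point (between the pads) lies 19 mm behind it; z points along the fingers, y is the line along which they close (so a half turn about z gives the same grasp; the last joint's range is limited). The gripper opens to 94 mm and grips with 3 to 60 N. Pads are 16 mm wide; open, the fingers measure 119 mm over their backs; the gripper's body (75 mm by 177 mm) begins 78 mm behind the grasp point.
Start: joints at [-1.448, 0.207, 1.542, -0, 1.393, -0.15], TCP at [155.463, -553.587, 166.547] pointing down, gripper open.
Joint ranges: [-2.73, 2.73], [-0.86, 2.22], [0.23, 2.46], [-1.11, 4.25], [0.08, 2.63], [-2.82, 2.82]. Speed limits (rad/s): [2.79, 2.79, 3.14, 3.14, 3.14, 3.14].

### API

Orientations are given as a 3x3 rotation matrix whose columns are the frame's x, y, z axes.
In Python, from station import get_obs, read_camera, calibration, hand_in gives the robot as it stands.
- The arm moves only by the tool servo_tool, never from a script. Its argument "commands" is a list that holds one entry, the list of rows, each a list of 5 numbers: the shift along the tool's x, y, z in m, then the turn about the tool's z in degrees, then the opening, from 0 (shut) to 1 (fully open). In form: [[[x, y, z, twist, jaw], ...]]. A call has exactly 8 rows; each row shifts and turns the commanded pose from where the row before left it, along the tool's axes as they then stand; what a row does not reach is not made up. A row lasts 1/8 s, in which the tool goes at most 62.5 mm and 10.7 degrees, less where a joint would pass 70% of its speed; a pose out of reach is approached as far as the arm can. A call is refused whole if a number of a shift passes 0.0625 or a number of a turn 10.7, either way. A call with a gripper value outside its range is refused whole. The fingers move at their own pace and stop on an object; "squeeze" is the grip in N (left out, the last holds). Time passes only in rows, so rows that do not move let the fingers close, or fill a call up. It gives the time, the measured TCP pose, the force, the opening and the grip force at its end, in the units of the state.
- get_obs(): the state, without advancing time (a new reading comes with each control period).
- read_camera(name): name is "scene" or "top"; returns (picture, depth): 400x640x3 uint8, red, green, blue; 400x640 float32, mm along the optical axis (not along the pixel's ray), 0 where there is no reading.
- calibration(name): a dict with "fx", "fy", "cx", "cy" (pixels), "xyz" and "rotation" of the camera in the world. Camera axes: x right, y up, looking along -z (the intrinsics and any distortion apply to the point x, -y, -z); pixel columns grow to the right and rows downward; lengths in mm; the calibration is good to about 2 mm. A picture is of the moment at which its call begins. calibration takes no time and is no camera call.
- hand_in(): hands the job in; it is judged then, once.
The state is a dict: "clock": time; "joint_pos": joint angles; "joint_vel": joint speeds; "joint_efforts": joint torques, N m; "eef_pos": TCP position; "eef_rot": TCP orientation; "force": force on the tool from outside, world axes, zero at the start; "moment": the same for the moment, N m; "finger_gap": finger opening in mm; "grasp_force": force on a finger pad.
Only numpy, scipy, OpenCV 4.12 (cv2) and the standard library are available. Lean on these libraries where they do the work, as an engineer would, in place of code of your own. Each camera call takes 0.05 s, during which the arm holds its last target. There are 200 camera calls.

### The job

Put the meat thermometer probe back in its charger: slide the dust shutter on the sloping charger all the way open to its end stop, then take the probe (the stick with the straight round grip) out of the wooden draining block and push it firmly down into the charging well until its grip sits home on the rim. Leave the probe there with the shutter open, and leave everything else where it stands.

Things in the scene. Friction and masses are not known exactly. Their poses are not given: they have to be found in the camera images.
- dock: charger fixed to the counter: black base plate 125 x 120 x 10 mm (its centre 20 mm to the +y side of the origin) carrying a white block whose top face slopes 30 degrees down towards the robot side (-x of the dock at yaw 0). Origin: on the counter, z up; the well mouth lies at (-30, 0, 113) mm
- well_mouth (a point): centre of the round well mouth in the sloping top face of the white block; the shut shutter covers it. z points out of the well, square to the face, leaning 30 degrees from vertical towards the dock's -x; y is level, along the face, the shutter's opening direction. The well is 11 mm wide along -z, flared to 16 mm over its top 6 mm. The face reaches 30 mm either way in x, -35 to +75 mm in y
- pin_top (a point): top of the contact pin inside the well, at 80 mm depth below the mouth (same axes as well_mouth). The probe must push it down the last 10 mm with about 4 to 6 N; it then stays down. The probe's weight alone does not do it
- shutter_grip (a point): point to take the shutter's upright black grip: a block 20 mm (x) x 12 mm (y) x 32 mm (z), square to the sloping face, its top 35 mm and this point 27 mm above the face, above the middle of the shutter's grey cover plate (40 x 32 mm, top 4 mm above the face). Same axes as well_mouth
- shutter (a joint): travel of the dust shutter in m along +y of well_mouth: 0 to 0.010 covers the well, 0.050 is the end stop (fully open). Slides stiffly (1.5 N) and stays where left
- rack: wooden draining block fixed to the counter, 60 x 210 x 60 mm, origin under its centre, z up. Three holes 9 mm wide, 55 mm deep, in the top at y = -70, 0, +70 mm; one stick utensil stands in each, in any order
- probe: meat probe, about 40 g: steel rod 8 mm thick and 91 mm long with a tapered tip, under a straight round black grip 20 mm in diameter and 50 mm long. Origin at the tip, z along the rod towards the grip; grip from z = 90 to 140 mm. Starts upright in the draining block, its tip 5 mm above the counter
- probe_grip (a point): on the probe's axis, 28 mm above the grip's lower end (118 mm from the tip)
- probe_collar (a point): on the probe's axis at the lower end of the grip (90 mm from the tip), the shoulder that seats on the well's rim
- probe_tip (a point): tip of the probe's rod (the origin of the probe)
- tester: cake tester: the same steel rod with a black ball, 26 mm, its centre 100 mm from the tip; stands in the draining block. Origin at the tip. To be left
- paddle: spreader: the same steel rod with a flat black grip 8 x 30 x 45 mm, from 90 to 135 mm from the tip; stands in the draining block. Origin at the tip. To be left
- mug: white mug, 76 mm wide, 85 mm tall, origin under its centre. To be left
- shaker: steel salt shaker, 40 mm wide, 68 mm tall, origin under its centre. To be left
- spoon: spoon lying on the counter. To be left
- oil: oil bottle, 60 mm wide, 200 mm tall, origin under its centre. To be left
- jar: glass jar, 70 mm wide, 90 mm tall, origin under its centre. To be left
- bowl: white bowl, 120 mm wide, 50 mm tall, origin under its centre. To be left
There are look-alikes about, which are no part of the job. There is more than one size of the rack; the job needs the smaller.

How it is judged:
By the outcome, as a careful person would: the job done as asked, in the order asked, and still so for the second after the job is handed in, with the robot touching nothing.
It also fails if it takes over 69 s, if anything falls off the work surface, if the arm or the gripper's body presses on something with over 40 N, if the wrist force passes 120 N, or if a joint passes its speed limit or range.

## Working session

There is one attempt and no reset: what is moved stays moved. The work goes in short steps, Python scripts to look and compute and a tool call to move; the robot and the scene stay as the last step left them, time stands still between calls to the robot, and variables do not carry over. Pictures are saved under pics/ and viewed, at most 10 in all, crops included, and the job is handed in when it is done.

Besides the shell and the picture viewer there is one more tool, called after "Emit:" by a JSON object that holds its "fn" and its "kwargs", one argument or row to a line. servo_tool: Moves the arm, as the interface text tells. Its arguments: {"type":"object","properties":{"commands":{"type":"array"},"squeeze":{"type":"number"}},"required":["commands"]}

```bash
ls; mkdir -p pics
python3 - <<'E'
from station import *
import cv2,numpy as np
for n in("scene","top"):
    p,d=read_camera(n); cv2.imwrite(f"pics/{n}0.png",p[...,::-1]); np.savez(f"pics/{n}0.npz",p=p,d=d)
    print(n,calibration(n),(d>0).mean())
o=get_obs();print(o['clock'],o['eef_pos'],o['eef_rot'],o['finger_gap'])
E
```

```text
pics
scene {'fx': 509.9969929267782, 'fy': 509.9969929267782, 'cx': 312.07743893258703, 'cy': 200.83293900921572, 'xyz': array([1000.13978479,  900.73998619,  745.38464702]), 'rotation': array([[-0.8787941 , -0.26144589,  0.39920794],
       [ 0.47719774, -0.48462508,  0.73308993],
       [ 0.00180283,  0.83473623,  0.55064705]])} 0.995734375
top {'fx': 491.0937048376145, 'fy': 491.0937048376145, 'cx': 316.9785468765291, 'cy': 187.21844158004393, 'xyz': array([ 376.21691805,   26.51499994, 1430.9749642 ]), 'rotation': array([[-9.31098312e-03,  9.94895677e-01, -1.00478345e-01],
       [-9.99956350e-01, -9.34191175e-03,  1.62712441e-04],
       [-7.76777930e-04,  1.00475474e-01,  9.94939232e-01]])} 0.99633203125
0.1 [ 155.36949668 -552.77764507  165.5148701 ] [[ 9.62732709e-01  2.70454524e-01 -2.85375556e-04]
 [ 2.70454536e-01 -9.62730612e-01  2.02821381e-03]
 [ 2.73799818e-04 -2.02980889e-03 -9.99997902e-01]] 94.34395083526304
```

View pics/scene0.png

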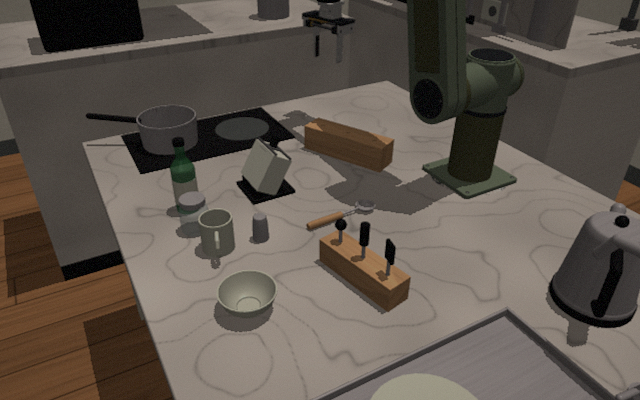

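View pics/top0.png

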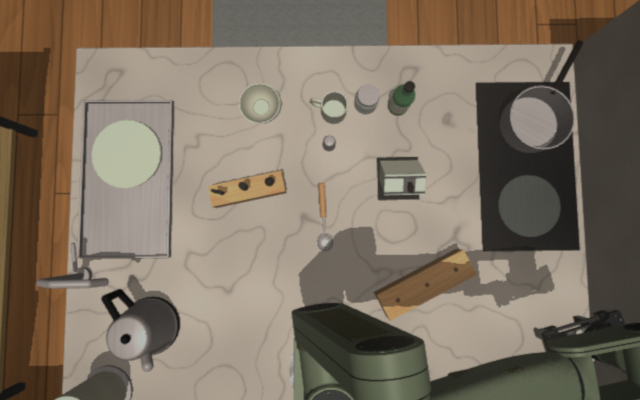

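The scene view shows the occupied small rack near (363,268) and an empty larger rack (348,143). The dock is at (265,168). In the top view they are at (248,188), (425,283) and (401,178) respectively. Candidates for the probe in the scene view: ball stick (341,225), stick (364,235), stick (390,250). I'll check close crops next.

Run:
```python
import cv2,numpy as np
s=cv2.imread("pics/scene0.png");t=cv2.imread("pics/top0.png")
def c(im,x,y,w,h,k): 
    o=cv2.resize(im[y:y+h,x:x+w],(w*k,h*k),interpolation=cv2.INTER_CUBIC); return cv2.convertScaleAbs(o,alpha=1.5)
a=np.hstack([c(s,310,210,100,75,4),c(s,220,130,100,75,4)])
b=np.hstack([c(t,200,155,100,75,4),c(t,355,140,100,75,4)])
cv2.imwrite("pics/crop1.png",np.vstack([a,b]))
```

```text
(no output)
```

View pics/crop1.png

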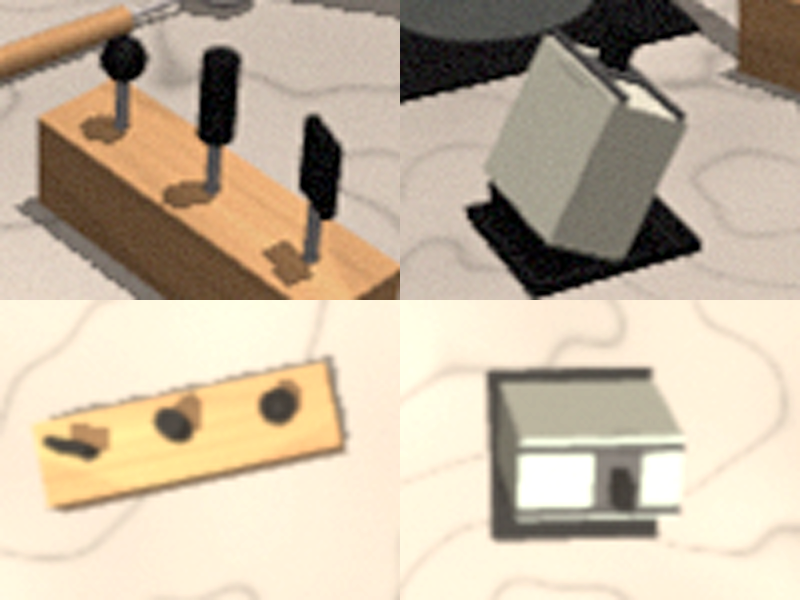

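The probe is the middle stick with the straight round grip: scene (364,235), top (243,185). The tester (ball) is at scene (341,225) and the paddle (flat grip) at (390,250). The empty rack is the larger look-alike. Shutter grip is at top ≈(411,187). Now measuring.

```bash
cat > h.py <<'E'
import numpy as np,cv2
from station import *
C={n:calibration(n) for n in("scene","top")}
def ray(n,u,v):
    c=C[n]; d=np.stack([(np.asarray(u,float)-c['cx'])/c['fx'],-(np.asarray(v,float)-c['cy'])/c['fy'],-np.ones(np.shape(u))],-1)
    return c['xyz'],d@c['rotation'].T
def cloud(n,d):
    v,u=np.mgrid[:400,:640]; o,r=ray(n,u,v); return o+r*d[...,None]
def plane(n,u,v,z):
    o,r=ray(n,u,v); return o+r*((z-o[2])/r[...,2])[...,None]
def tri(a,b):  # a,b=(u,v) in scene, top: midpoint and gap
    o1,r1=ray("scene",*a);o2,r2=ray("top",*b); A=np.stack([r1,-r2],1); s=np.linalg.lstsq(A,o2-o1,rcond=None)[0]
    p,q=o1+s[0]*r1,o2+s[1]*r2; return (p+q)/2,np.linalg.norm(p-q)
def proj(n,P):
    c=C[n]; q=(np.asarray(P)-c['xyz'])@c['rotation']; return np.stack([c['cx']-c['fx']*q[...,0]/q[...,2],c['cy']+c['fy']*q[...,1]/q[...,2]],-1)
E
python3 - <<'E'
from h import *
np.set_printoptions(precision=1,suppress=True)
D={n:np.load(f"pics/{n}0.npz") for n in C}
W={n:cloud(n,D[n]['d']) for n in C}
G={n:D[n]['p'].astype(int) for n in C}
print("counter z",[np.median(W['top'][300:310,300:310,2]), np.median(W['top'][60:70,300:310,2]),np.median(W['scene'][330:340,230:240,2])])
def blobs(n,x0,y0,x1,y1,thr):
    m=np.zeros((400,640),np.uint8); m[y0:y1,x0:x1]=(G[n][y0:y1,x0:x1].max(-1)<thr)
    k,l,s,c=cv2.connectedComponentsWithStats(m)
    for i in range(1,k):
        if s[i,4]>8:
            P=W[n][l==i]; z=P[:,2]; print(n,s[i],c[i],"top z",np.percentile(z,[5,50,95]),"med xyz",np.median(P,0))
blobs('scene',310,210,410,285,40); blobs('top',205,165,290,210,60); blobs('top',400,170,425,200,75)
# rack top
for n,(x0,y0,x1,y1) in dict(scene=(310,225,415,310),top=(205,165,290,212)).items():
    P=W[n][y0:y1,x0:x1].reshape(-1,3); P=P[(abs(P[:,2]-60)<5)]; print(n,"rack",cv2.minAreaRect(P[:,:2].astype(np.float32)),np.median(P[:,2]),len(P))
# dock face
P=W['top'][140:215,355:455]; g=G['top'][140:215,355:455]
m=(g.min(-1)>150)&(P[...,2]>75); Q=P[m]
print("white",len(Q),Q.min(0),Q.max(0))
n=None
A=np.c_[Q[:,:2],np.ones(len(Q))]; 
for i in range(4):
    k=np.linalg.lstsq(A,Q[:,2],rcond=None)[0]; r=A@k-Q[:,2]; ok=abs(r)<6; A,Q=A[ok],Q[ok]
print("plane",k,"slope deg",np.degrees(np.arctan(np.hypot(*k[:2]))),"downhill yaw",np.degrees(np.arctan2(k[1],k[0])),len(Q))
for r in range(155,195,1): print(r+0,''.join('%4d'%x for x in G['top'][r,374:432:1].mean(-1)))
E
```

```text
counter z [np.float64(1.6037090043240596), np.float64(-0.16027861410805144), np.float64(0.5993030621061166)]
scene [335 219  11  12  97] [340.3 224.3] top z [ 99.3 110.6 118.5] med xyz [530.5 163.2 110.6]
scene [360 222  10  25 199] [364.1 233.8] top z [ 99.  125.7 146. ] med xyz [516.1 230.8 125.7]
scene [385 239  10  26 186] [389.6 251.5] top z [ 99.9 121.6 140.2] med xyz [500.3 297.6 121.6]
top [266 178   7   7  44] [269.  181.1] top z [111.2 115.1 119.6] med xyz [527.  155.5 115.1]
top [240 183   8   7  38] [243.2 185.9] top z [116.4 142.3 148.8] med xyz [511.4 220.9 142.3]
top [212 190  12   4  21] [218.3 191.5] top z [112.5 140.  142.5] med xyz [498.9 285.7 140. ]
top [407 182   7  11  68] [410.  187.2] top z [110.3 138.2 147.5] med xyz [ 504.3 -219.7  138.2]
top [400 195  19   4  74] [408.8 196.5] top z [ 5.2  9.9 14. ] med xyz [ 490.1 -240.9    9.9]
scene rack ((510.8839111328125, 225.62481689453125), (64.91768646240234, 212.81935119628906), 11.461445808410645) 60.20481806767782 1893
top rack ((513.246826171875, 226.54611206054688), (60.90290069580078, 210.69541931152344), 11
[... 8968 characters left out ...]
64 159 124  69  53  53  53  55  66  95 112 116 116 114 107 100 100 100  99 100 100 100 101 102 102  96  89  85  83  81  82  80  80  74  64  57  56  57  67  82  86  87  88  86  88  91  92  92  92 109 143 163 165 164 165 165 166
193  163 163 159 123  69  53  54  52  53  66  82  92  94  96  96  96  97 102 101 102 102 102 101 104 106 105 105 103 109 113 114 114 115 114 113 106 102 100  93  99 107 109 108 109 110 118 125 125 125 125 130 149 163 166 166 166 166 165
194  161 159 155 119  67  52  52  52  53  69  93 106 109 109 108 105 108 115 116 115 115 116 116 116 116 116 114 113 122 128 130 129 129 129 129 128 129 126 115 112 119 120 119 121 123 147 165 169 167 167 164 163 164 166 165 166 165 166
```

Run:
```python
from h import *
np.set_printoptions(precision=1,suppress=True)
D=np.load("pics/top0.npz");W=cloud("top",D['d']);g=D['p'].astype(float).mean(-1)
m=np.zeros(g.shape,bool)
m[180:189,387:401]=1; m[180:189,418:422]=1
Q=W[m]; A=np.c_[Q[:,:2],np.ones(len(Q))]; k=np.linalg.lstsq(A,Q[:,2],rcond=None)[0]; r=A@k-Q[:,2]
print("plane",k,"slope",np.degrees(np.arctan(np.hypot(*k[:2]))),"yaw",np.degrees(np.arctan2(k[1],k[0])),r.std())
n=np.array([-k[0],-k[1],1]);n/=np.linalg.norm(n); 
def onp(u,v,h=0):
    o,rr=ray("top",u,v); t=((k[2]+h/n[2])-(o[2]-k[0]*o[0]-k[1]*o[1]))/(rr[...,2]-k[0]*rr[...,0]-k[1]*rr[...,1]); return o+rr*t[...,None]
def cross(a,th,rise):  # first subpixel crossing
    i=np.where((a[:-1]<th)&(a[1:]>=th) if rise else (a[:-1]>=th)&(a[1:]<th))[0][0]; return i+(th-a[i])/(a[i+1]-a[i])
L=np.array([[380+cross(g[r,380:390],128,1),r] for r in range(180,190)]); PL=onp(L[:,0],L[:,1])
print("left edge pts",PL[[0,-1]],"rows yaw",np.degrees(np.polyfit(PL[:,0],PL[:,1],1)[0]))
T=np.array([[c,170+cross(g[170:177,c],130,1)] for c in range(388,402)]); PT=onp(T[:,0],T[:,1])
print("top edge",PT[[0,-1]],"slope deg",-np.degrees(np.polyfit(PT[:,1],PT[:,0],1)[0]))
# shutter plate edges at h=4, grip
S=np.array([[ [398+cross(g[r,398:408],135,0),r],[412+cross(g[r,412:418],135,1),r]] for r in range(180,183)])
print("plate edges",onp(S[:,0,0],S[:,0,1],4).mean(0),onp(S[:,1,0],S[:,1,1],4).mean(0))
P=W[178:194,404:416].reshape(-1,3); P=P[(P@n-onp(np.array(395.),np.array(185.))@n)>25]; print("grip pts",len(P),P.mean(0),P.min(0),P.max(0),(P@n-onp(np.array(395.),np.array(185.))@n).max())
Sc=np.load("pics/scene0.npz");w=cloud("scene",Sc['d']);q=w[135:195,235:300].reshape(-1,3)
b=q[(abs(q[:,2]-10)<4)];print("base scene",cv2.minAreaRect(b[:,:2].astype(np.float32)))
q=W[150:205,370:430].reshape(-1,3);b=q[abs(q[:,2]-10)<4];print("base top",cv2.minAreaRect(b[:,:2].astype(np.float32)))
```

```text
plane [  -6.1    0.6 3388.6] slope 80.76825148168636 yaw 174.60510807707027 53.41537133975318
left edge pts [[ 550.  -182.4  -85.8]
 [ 471.9 -109.7  434.4]] rows yaw -53.5472654210502
top edge [[  698.2  -341.4 -1085.8]
 [  747.6  -474.  -1464.7]] slope deg 21.594067975851054
plate edges [ 539.8 -231.3  -26.7] [ 550.  -285.8 -120.8]
grip pts 1 [ 376.2   26.5 1431. ] [ 376.2   26.5 1431. ] [ 376.2   26.5 1431. ] 53.18081227664322
base scene ((495.93719482421875, -336.202392578125), (375.4136047363281, 189.32485961914062), 64.23811340332031)
base top ((546.7196044921875, -214.63848876953125), (165.16041564941406, 155.9096221923828), 89.52745056152344)
```

```bash
cat > dock.py <<'E'
from h import *
np.set_printoptions(precision=1,suppress=True)
def run(D,boxes):
    W=cloud("top",D['d']);g=D['p'].astype(float).mean(-1)
    m=np.zeros(g.shape,bool)
    for b in boxes: m[b[0]:b[1],b[2]:b[3]]=1
    m&=(D['d']>1000); Q=W[m]; A=np.c_[Q[:,:2],np.ones(len(Q))]; print(len(Q),np.percentile(Q[:,2],[0,50,100]))
    for i in range(5):
        k=np.linalg.lstsq(A,Q[:,2],rcond=None)[0]; r=A@k-Q[:,2]; ok=abs(r)<max(2.5*np.median(abs(r)),2); A,Q=A[ok],Q[ok]
    print("plane",k,"slope",np.degrees(np.arctan(np.hypot(*k[:2]))),"yaw",np.degrees(np.arctan2(k[1],k[0])),r.std(),len(Q))
    n=np.array([-k[0],-k[1],1]);n/=np.linalg.norm(n)
    def onp(u,v,h=0):
        o,rr=ray("top",u,v); t=((k[2]+h/n[2])-(o[2]-k[0]*o[0]-k[1]*o[1]))/(rr[...,2]-k[0]*rr[...,0]-k[1]*rr[...,1]); return o+rr*t[...,None]
    return W,g,n,onp
def cross(a,th,rise):
    i=np.where((a[:-1]<th)&(a[1:]>=th) if rise else (a[:-1]>=th)&(a[1:]<th))[0][0]; return i+(th-a[i])/(a[i+1]-a[i])
E
python3 - <<'E'
from dock import *
D=np.load("pics/top0.npz")
W,g,n,onp=run(D,[(180,189,387,401),(180,189,418,422)])
L=np.array([[380+cross(g[r,380:390],128,1),r] for r in range(180,190)]); PL=onp(L[:,0],L[:,1])
print("left edge pts",PL[[0,-1]],PL.mean(0))
R=np.array([[418+r*0,r] for r in [184]])
T=np.array([[c,170+cross(g[170:177,c],130,1)] for c in range(388,402)]); PT=onp(T[:,0],T[:,1])
print("top edge",PT[[0,-1]],"yaw",-np.degrees(np.polyfit(PT[:,1],PT[:,0],1)[0]))
S=np.array([[ [398+cross(g[r,398:408],135,0),r],[412+cross(g[r,412:418],135,1),r]] for r in range(180,183)])
print("plate edges",onp(S[:,0,0],S[:,0,1],4).mean(0),onp(S[:,1,0],S[:,1,1],4).mean(0))
f=onp(np.array(395.),np.array(185.))@n
P=W[178:194,404:416].reshape(-1,3); h=P@n-f; P=P[(h>28)&(h<45)]; print("grip top pts",len(P),P.mean(0),np.median(P@n-f))
b=W[150:205,370:430].reshape(-1,3);b=b[abs(b[:,2]-10)<4];print("base top",cv2.minAreaRect(b[:,:2].astype(np.float32)))
Sc=np.load("pics/scene0.npz");w=cloud("scene",Sc['d'])
q=w[135:205,235:300].reshape(-1,3);q=q[(q[:,2]>5)&(q[:,2]<15)&(abs(q[:,0]-510)<100)&(abs(q[:,1]+200)<100)];print("base scene",cv2.minAreaRect(q[:,:2].astype(np.float32)))
q=w[135:205,235:300].reshape(-1,3);q=q[(q[:,2]>40)&(q[:,2]<160)&(abs(q[:,0]-510)<100)&(abs(q[:,1]+200)<100)];print("block scene",q.min(0),q.max(0),np.percentile(q,98,axis=0))
E
```

```text
161 [103.7 113.5 127.1]
plane [   0.6    0.  -187.9] slope 30.717449462267556 yaw 2.389878920359739 1.3170375119201125 101
left edge pts [[ 526.3 -154.   120.7]
 [ 503.4 -154.5  107.1]] [ 514.9 -154.3  113.9]
top edge [[ 542.7 -163.6  130.2]
 [ 543.1 -198.4  129.6]] yaw 0.7665715399868079
plate edges [ 523.  -204.9  122.1] [ 522.8 -237.1  121.2]
grip top pts 34 [ 499.1 -219.   142.5] 34.03157031110036
base top ((546.7196044921875, -214.63848876953125), (165.16041564941406, 155.9096221923828), 89.52745056152344)
base scene ((551.6497192382812, -186.06491088867188), (117.41510009765625, 161.16387939453125), 64.53413391113281)
block scene [ 486.2 -268.6   40.2] [ 591.2 -148.   148.9] [ 585.9 -151.7  136.2]
```

Emit:
{"fn": "servo_tool", "kwargs": {
  "commands": [
    [[0,0,-0.02,7.35,0.43],[0,0,-0.02,7.35,0.43],[0.0353,-0.0326,0,0,0.43],[0.0353,-0.0326,0,0,0.43],[0.0353,-0.0326,0,0,0.43],[0.0353,-0.0326,0,0,0.43],[0.0353,-0.0326,0,0,0.43],[0.0353,-0.0326,0,0,0.43]]
  ],
  "squeeze": 20
}}

```text
clock: 1.1
eef_pos: [364.6, -352.8, 206.1]
eef_rot: [[1.0, 0.017, -0.0], [0.017, -1.0, 0.001], [-0.0, -0.001, -1.0]]
force: [0.9, 0.4, -0.8]
finger_gap: 40.2
grasp_force: 0.0
```

Emit:
{"fn": "servo_tool", "kwargs": {
  "commands": [
    [[0.0353,-0.0326,0,0,0.43],[0.0353,-0.0326,0,0,0.43],[0.0353,-0.0326,0,0,0.43],[0.0353,-0.0326,0,0,0.43],[0,0,0,0,0.43],[0,0,0,0,0.43],[0,0,0,0,0.43],[0,0,0,0,0.43]]
  ]
}}

```text
clock: 2.1
eef_pos: [502.1, -222.5, 206.6]
eef_rot: [[1.0, 0.015, -0.0], [0.015, -1.0, -0.0], [-0.0, 0.0, -1.0]]
force: [-0.4, -0.2, -0.2]
finger_gap: 40.8
grasp_force: 0.0
```

Emit:
{"fn": "servo_tool", "kwargs": {
  "commands": [
    [[0.001,-0.002,0.025,0,0.43],[0,0,0.025,0,0.43],[0,0,0.025,0,0.43],[0,0,0.014,0,0.43],[0,0,0,0,0.43],[0,0,0,0,0],[0,0,0,0,0],[0,0,0,0,0]]
  ],
  "squeeze": 15
}}

```text
clock: 3.1
eef_pos: [504.3, -219.8, 118.4]
eef_rot: [[1.0, 0.017, 0.001], [0.017, -1.0, -0.001], [0.001, 0.001, -1.0]]
force: [-0.8, -0.5, -0.4]
finger_gap: 13.8
grasp_force: 0.0
```

Emit:
{"fn": "servo_tool", "kwargs": {
  "commands": [
    [[0,0,0,0,0],[0,0,0,0,0],[0,-0.007,0,0,0],[0,-0.007,0,0,0],[0,-0.007,0,0,0],[0,-0.007,0,0,0],[0,-0.007,0,0,0],[0,0,0,0,0]]
  ]
}}

```text
clock: 4.1
eef_pos: [503.1, -183.9, 117.6]
eef_rot: [[1.0, 0.018, -0.0], [0.018, -1.0, 0.0], [-0.0, -0.0, -1.0]]
force: [0.3, 0.2, -0.2]
finger_gap: 0.5
grasp_force: 0.0
```

Run:
```python
from h import *
o=get_obs();print(o['eef_pos'],o['finger_gap'],o['force'])
I=[]
for n,(x,y) in dict(scene=(215,115),top=(360,140)).items():
    p,d=read_camera(n); np.savez(f"pics/{n}1.npz",p=p,d=d); I.append(cv2.convertScaleAbs(cv2.resize(p[y:y+90,x:x+100,::-1],(400,360),interpolation=cv2.INTER_CUBIC),alpha=1.5)); print(n,proj(n,o['eef_pos']))
cv2.imwrite("pics/c2.png",np.hstack(I))
```

```text
[ 503.13377702 -183.93043952  117.55953626] 0.5104180002195475 [ 0.32150154  0.20256736 -0.21586033]
scene [280.86399861 150.74627367]
top [395.2356863  188.60700857]
```

View pics/c2.png

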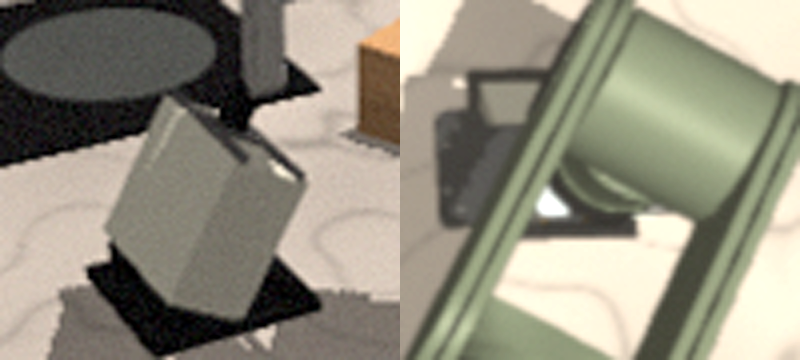

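Run:
```python
from h import *
np.set_printoptions(precision=0,suppress=True,linewidth=200)
print("grip pt at -220, -178, tcp, grasp", proj("scene",np.array([[503,-220,136],[503,-178,136],[503,-184,118],[503,-184,137],[503,-184,180.]])))
A=np.load("pics/scene0.npz");B=np.load("pics/scene1.npz")
for n,X in(("0",A),("1",B)):
    W=cloud("scene",X['d'])
    for (u,v) in [(274,140),(274,135),(276,143),(278,140),(281,135),(281,127),(281,145),(285,135)]: print(n,u,v,W[v,u],X['p'][v,u])
```

```text
grip pt at -220, -178, tcp, grasp [[275. 139.]
 [282. 145.]
 [281. 151.]
 [281. 144.]
 [280. 129.]]
0 274 140 [ 507. -216.  136.] [6 9 2]
0 274 135 [ 504. -222.  147.] [18 14 11]
0 276 143 [ 501. -218.  124.] [5 4 9]
0 278 140 [ 494. -219.  131.] [1 1 0]
0 281 135 [ 367. -474.    7.] [ 8 10  7]
0 281 127 [ 341. -529.    7.] [5 3 8]
0 281 145 [ 392. -423.   -0.] [148 137 127]
0 285 135 [ 358. -463.    9.] [18 23 21]
1 274 140 [ 508. -215.  136.] [4 0 0]
1 274 135 [ 503. -224.  146.] [6 1 7]
1 276 143 [ 501. -219.  124.] [1 1 5]
1 278 140 [ 495. -217.  133.] [0 0 0]
1 281 135 [ 506. -173.  169.] [67 63 59]
1 281 127 [ 504. -176.  189.] [63 63 60]
1 281 145 [ 395. -417.    3.] [151 140 129]
1 285 135 [ 495. -173.  166.] [64 61 59]
```

```bash
python3 - <<'E'
from h import *
B=np.load("pics/scene1.npz");W=cloud("scene",B['d'])
for v in range(115,156,2): print(v,' '.join('%4.0f,%4.0f'%(W[v,u,2],W[v,u,1]) for u in range(268,292,2)))
E
python3 -c "
import sys;sys.path.insert(0,'.')
from h import *
print(get_obs())"
```

```text
115    5,-643    5,-641    3,-641   -2,-648  218,-189  221,-181  224,-173  255,-106  256,-103  254,-104    1,-619   -0,-618
117    7,-624    6,-623    5,-622    2,-625  212,-190  217,-178  220,-171  217,-173  216,-173  217,-168    0,-604    0,-601
119    5,-612    4,-612    5,-607    6,-600  207,-191  212,-179  215,-169  214,-168  211,-172  211,-170   -0,-590   -2,-590
121    9,-590    4,-596    9,-583    6,-586  202,-189  206,-178  208,-173  209,-169  205,-173  208,-165    0,-574    0,-570
123    3,-586    7,-575    4,-578    7,-569  196,-191  201,-177  204,-169  202,-170  201,-171  200,-170    1,-557   -1,-559
125    4,-570    9,-557    6,-560    3,-562  189,-194  195,-180  197,-173  196,-171  196,-170  193,-173   -2,-548    0,-542
127    7,-549    6,-548   11,-535    6,-542  184,-191  189,-180  192,-171  192,-170  192,-167  189,-171   -2,-534   -1,-529
129    6,-538    5,-536    6,-530    6,-529  178,-193  182,-182  186,-173  184,-175  185,-170  182,-173   -1,-519   -2,-518
131    9,-518    5,-521    6,-517    4,-519  174,-191  177,-182  183,-169  181,-169  178,-173  177,-172    8
[... 1618 characters left out ...]
8113172e+00,  1.04051167e+00]), 'joint_vel': array([-0.0036028 ,  0.00362076, -0.00422389, -0.0009545 , -0.00115383,
        0.00112147]), 'joint_efforts': array([ 1.62735181e-01, -3.42720759e+01, -2.67985976e+01,  6.04138663e-02,
       -4.61760757e-02,  1.44384754e-03]), 'eef_pos': array([ 503.19012254, -184.50838629,  117.58616804]), 'eef_rot': array([[ 9.99848038e-01,  1.74326488e-02,  5.34832819e-05],
       [ 1.74326586e-02, -9.99848022e-01, -1.88221235e-04],
       [ 5.01939589e-05,  1.89124989e-04, -9.99999981e-01]]), 'force': array([ 0.59763834, -0.30046795, -0.14763739]), 'moment': array([ 0.05584247, -0.02450691, -0.02720278]), 'grasp_force': 0.0, 'finger_gap': 0.6179561462544172}
```

The fingers closed above the grip: in the left crop they end at px (281,138), i.e. z≈158, although the TCP reads 117.6. The real tips therefore sit about 40 mm higher than reported. The shutter grip at px (274,140) has not moved. I'll correct for this offset and retry.

Emit:
{"fn": "servo_tool", "kwargs": {
  "commands": [
    [[0,0,0,0,0.43],[0,0.012,0,0,0.43],[0,0.012,0,0,0.43],[0,0.012,0,0,0.43],[0,0,0.01,0,0.43],[0,0,0.012,0,0.43],[0,0,0.012,0,0.43],[0,0,0,0,0.43]]
  ]
}}

```text
clock: 5.2
eef_pos: [502.4, -219.3, 81.6]
eef_rot: [[1.0, 0.018, -0.003], [0.018, -1.0, 0.002], [-0.003, -0.002, -1.0]]
force: [0.5, -0.4, 0.1]
finger_gap: 40.3
grasp_force: 0.0
```

Emit:
{"fn": "servo_tool", "kwargs": {
  "commands": [
    [[0,0,0,0,0],[0,0,0,0,0],[0,0,0,0,0],[0,0,0,0,0],[0,0,0,0,0],[0,0,0,0,0],[0,0,0,0,0],[0,0,0,0,0]]
  ]
}}

```text
clock: 6.2
eef_pos: [504.2, -221.0, 84.1]
eef_rot: [[1.0, 0.017, 0.001], [0.017, -1.0, -0.001], [0.001, 0.001, -1.0]]
force: [-0.4, -1.9, 3.3]
finger_gap: 12.0
grasp_force: 15.0
```

Emit:
{"fn": "servo_tool", "kwargs": {
  "commands": [
    [[0,-0.007,0,0,0],[0,-0.007,0,0,0],[0,-0.007,0,0,0],[0,-0.007,0,0,0],[0,-0.006,0,0,0],[0,-0.005,0,0,0],[0,-0.003,0,0,0],[0,-0.002,0,0,0]]
  ]
}}

```text
clock: 7.2
eef_pos: [503.7, -181.0, 84.1]
eef_rot: [[1.0, 0.018, 0.002], [0.018, -1.0, -0.01], [0.002, 0.01, -1.0]]
force: [0.6, -15.7, -1.1]
finger_gap: 11.6
grasp_force: 15.0
```

Emit:
{"fn": "servo_tool", "kwargs": {
  "commands": [
    [[0,0.003,0,0,0.35],[0,0,0,0,0.35],[0,0,0,0,0.35],[0,0,-0.03,0,0.35],[0,0,-0.03,0,0.35],[0,0,-0.04,0,0.35],[0,-0.05,0,0,0.35],[0,-0.05,0,0,0.35]]
  ]
}}

```text
clock: 8.2
eef_pos: [501.3, -78.3, 183.9]
eef_rot: [[1.0, 0.016, 0.001], [0.016, -1.0, 0.001], [0.001, -0.001, -1.0]]
force: [-0.0, 0.5, -0.6]
finger_gap: 32.9
grasp_force: 0.0
```

Emit:
{"fn": "servo_tool", "kwargs": {
  "commands": [
    [[0,-0.05,0,0,0.43],[0,-0.05,0,0,0.43],[0,-0.05,0,0,0.43],[0,-0.05,0,0,0.43],[0,-0.05,0,0,0.43],[0,-0.03,0,0,0.43],[0,0,0,0,0.43],[0,0,0,0,0.43]]
  ]
}}

```text
clock: 9.2
eef_pos: [496.0, 199.9, 183.1]
eef_rot: [[1.0, 0.017, -0.001], [0.017, -1.0, -0.001], [-0.001, 0.001, -1.0]]
force: [0.1, -0.5, -0.0]
finger_gap: 40.2
grasp_force: 0.0
```

Run:
```python
from dock import *
o=get_obs();print(o['eef_pos'],o['finger_gap'])
I=[]
for n,(x,y) in dict(scene=(310,150),top=(360,140)).items():
    p,d=read_camera(n); np.savez(f"pics/{n}2.npz",p=p,d=d); I.append(cv2.convertScaleAbs(cv2.resize(p[y:y+90,x:x+100,::-1],(400,360),interpolation=cv2.INTER_CUBIC),alpha=1.5)); print(n,proj(n,o['eef_pos']+[0,0,40]))
cv2.imwrite("pics/c3.png",np.hstack(I))
```

```text
[496.  199.9 183.1] 40.19876154429976
scene [366.8 182.8]
top [246.8 188.7]
```

View pics/c3.png

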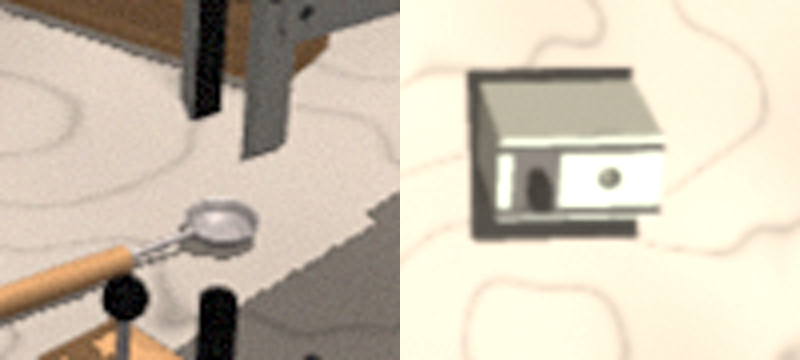

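The right crop shows the shutter open: its plate is at about px (394,185) and the well mouth is a dark circle at about (412.2,184.5). In the left crop the finger tips are at about (361,179) and (375,189), which matches the TCP reading with the +40 mm correction. Next I measure the well and the shutter travel.

Run:
```python
from dock import *
D=np.load("pics/top2.npz")
W,g,n,onp=run(D,[(180,189,401,408),(180,189,416,422)])
w=np.clip(178-g[179:191,406:419],0,None); w[w<15]=0; v,u=np.mgrid[179:191,406:419]
c=(w*u).sum()/w.sum(),(w*v).sum()/w.sum(); print("well px",c,"on plane",onp(*map(np.array,c)),"on z=113",plane("top",*map(np.array,c),113.), (w>40).sum())
for r in(181,182,183):print(g[r,382:402].astype(int))
S=np.array([[ [385+cross(g[r,385:392],135,0),r],[393+cross(g[r,393:403],135,1),r]] for r in range(180,183)])
print(S.mean(0),"plate edges",onp(S[:,0,0],S[:,0,1],4).mean(0),onp(S[:,1,0],S[:,1,1],4).mean(0))
L=np.array([[380+cross(g[r,380:387],128,1),r] for r in range(180,190)]); PL=onp(L[:,0],L[:,1]); print("left",PL.mean(0))
B=np.load("pics/scene0.npz");W=cloud("scene",B['d']);g=B['p'].max(-1)
m=np.zeros(g.shape,bool);m[222:247,355:375]=g[222:247,355:375]<40
for a,b in((225,230),(230,235),(235,240)):
    vv,uu=np.where(m&(np.arange(400)[:,None]>=a)&(np.arange(400)[:,None]<b)); print("probe px",uu.mean(),vv.mean(),"z",np.median(W[vv,uu,2]),plane("scene",uu.mean()+np.array(0),vv.mean()+np.array(0),np.median(W[vv,uu,2])-0))
# triangulate grip top: scene top-cap / top view cap; check ground hole
print("rack-centre axis proj", proj("scene",np.array([[512,226,60],[512,226,95],[512,226,145]])),proj("top",np.array([[512,226,60],[512,226,145]])))
```

```text
117 [102.7 113.4 124.9]
plane [   0.6   -0.  -188.2] slope 29.68057214121834 yaw -3.548221493415713 1.8198151325354712 96
well px (np.float64(412.0754195094966), np.float64(184.1690945970865)) on plane [ 515.2 -230.4  113. ] on z=113 [ 515.2 -230.4  113. ] 22
[ 78  84 128 170 182 170 133  98  92  93  88  84  84  85  91  93  93 106
 153 182]
[ 77  84 129 170 182 167 127  97  93  89  75  61  61  65  82  90  94 111
 156 182]
[ 77  84 128 170 181 158 116  94  92  82  61  45  46  48  69  88  94 111
 157 182]
[[387.9 181. ]
 [399.6 181. ]] plate edges [ 523.6 -164.3  120.1] [ 523.2 -195.6  121. ]
left [ 515.3 -154.6  110.4]
probe px 364.609756097561 226.9512195121951 z 142.28296332965976 [515.9 230.6 142.3]
probe px 364.0 232.0 z 129.29939755354803 [516.  229.9 129.3]
probe px 364.0 237.0 z 118.31124727490146 [516.6 232.  118.3]
rack-centre axis proj [[362.6 257. ]
 [363.6 243.8]
 [365.  224.1]] [[245.8 188.8]
 [241.1 185.7]]
```

Emit:
{"fn": "servo_tool", "kwargs": {
  "commands": [
    [[0.0164,-0.0257,0,0,0.43],[0,0,0.03,0,0.43],[0,0,0.03,0,0.43],[0,0,0.03,0,0.43],[0,0,0.026,0,0.43],[0,0,0,0,0.43],[0,0,0,0,0.43],[0,0,0,0,0]]
  ],
  "squeeze": 10
}}

```text
clock: 10.3
eef_pos: [514.0, 226.5, 69.4]
eef_rot: [[1.0, 0.017, 0.003], [0.017, -1.0, 0.001], [0.003, -0.001, -1.0]]
force: [0.2, -0.0, -0.0]
finger_gap: 34.0
grasp_force: 0.0
```

Emit:
{"fn": "servo_tool", "kwargs": {
  "commands": [
    [[0,0,0,0,0],[0,0,0,0,0],[0,0,0,0,0],[0,0,0,0,0],[0,0,0,0,0],[0,0,0,0,0],[0,0,0,0,0],[0,0,0,0,0]]
  ]
}}

```text
clock: 11.3
eef_pos: [513.3, 226.2, 68.4]
eef_rot: [[1.0, 0.017, 0.002], [0.017, -1.0, -0.0], [0.002, 0.0, -1.0]]
force: [-0.5, -2.3, 6.4]
finger_gap: 19.8
grasp_force: 10.0
```

Emit:
{"fn": "servo_tool", "kwargs": {
  "commands": [
    [[0,0,-0.01,0,0],[0,0,-0.02,0,0],[0,0,-0.025,0,0],[0,0,-0.022,0,0],[0.026,0,0,0,0],[0.028,0,0,0,0],[0,0,0,0,0],[0,0,0,0,0]]
  ],
  "squeeze": 15
}}

```text
clock: 12.3
eef_pos: [565.2, 227.7, 144.0]
eef_rot: [[1.0, 0.017, -0.002], [0.017, -1.0, 0.001], [-0.002, -0.001, -1.0]]
force: [-1.2, -0.0, -0.8]
finger_gap: 19.7
grasp_force: 15.0
```

Run:
```python
from dock import *
o=get_obs();e=o['eef_pos'];print(e,o['finger_gap'],o['grasp_force'],o['force'])
p,d=read_camera("scene"); np.savez("pics/s3.npz",p=p,d=d)
g=e+[0,0,59.]; print("grasp",proj("scene",g),"pred tip",proj("scene",g-[0,0,121.]))
cv2.imwrite("pics/c4.png",cv2.convertScaleAbs(cv2.resize(p[160:290,290:430,::-1],(560,520),interpolation=cv2.INTER_CUBIC),alpha=1.5))
```

```text
[565.2 227.7 144. ] 19.73403710800458 14.994478225708008 [-1.2 -0.  -0.8]
grasp [343.8 207.6] pred tip [341.7 257.1]
```

View pics/c4.png

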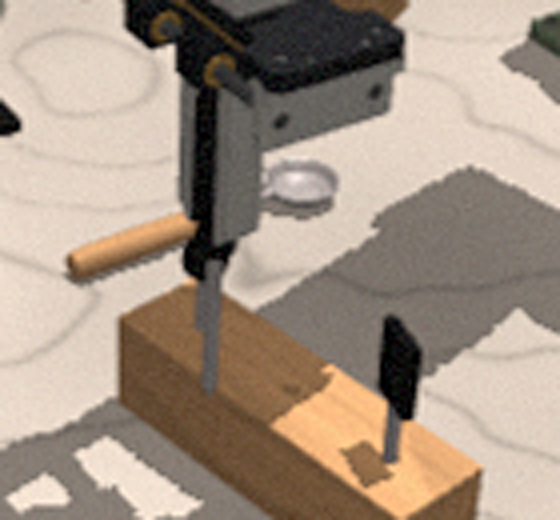

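The probe is held upright and its tip shows at px (342,258), against a prediction of (341.7,257). The 40 mm offset holds. The tool cannot tilt, so I will pre-tilt the probe in the pads by pushing its rod against the fixed rack's far edge.

Emit:
{"fn": "servo_tool", "kwargs": {
  "commands": [
    [[0,0,0.02,0,0],[0,0,0.02,0,0],[0,0,0.022,0,0],[-0.008,0,0,0,0],[-0.01,0,0,0,0],[-0.008,0,0,0,0],[-0.008,0,0,0,0],[0,0,0,0,0]]
  ]
}}

```text
clock: 13.35
eef_pos: [532.7, 227.2, 83.7]
eef_rot: [[1.0, 0.018, 0.002], [0.017, -1.0, 0.001], [0.002, -0.001, -1.0]]
force: [1.6, 0.4, 0.1]
finger_gap: 19.4
grasp_force: 15.0
```

Emit:
{"fn": "servo_tool", "kwargs": {
  "commands": [
    [[-0.008,0,0,0,0],[-0.008,0,0,0,0],[-0.008,0,0,0,0],[-0.007,0,0,0,0],[0,0,0,0,0],[0,0,0,0,0],[0,0,0,0,0],[0,0,0,0,0]]
  ]
}}

```text
clock: 14.35
eef_pos: [501.3, 226.1, 82.3]
eef_rot: [[1.0, 0.017, -0.001], [0.017, -1.0, -0.0], [-0.001, 0.0, -1.0]]
force: [-0.5, 0.5, -1.7]
finger_gap: 19.5
grasp_force: 15.0
```

Run:
```python
from dock import *
o=get_obs();e=o['eef_pos'];print(e,o['finger_gap'],o['grasp_force'],o['force'],o['moment'])
p,d=read_camera("scene"); np.savez("pics/s4.npz",p=p,d=d)
g=e+[0,0,59.]; print("grasp",proj("scene",g),"pred tip",proj("scene",g+121*np.array([.5,0,-.866])))
cv2.imwrite("pics/c5.png",cv2.convertScaleAbs(cv2.resize(p[160:290,290:430,::-1],(560,520),interpolation=cv2.INTER_CUBIC),alpha=1.5))
```

```text
[501.3 226.1  82.3] 19.546369263232148 14.999540895223618 [-0.5  0.5 -1.7] [ 0.  -0.   0.1]
grasp [369.4 224.1] pred tip [341.9 273.1]
```

View pics/c5.png

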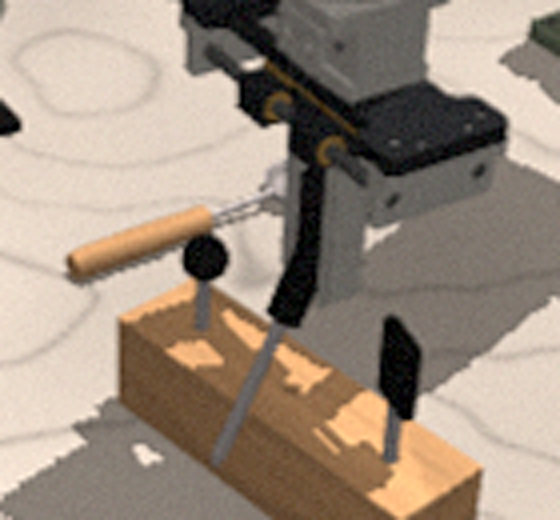

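The probe now leans as wanted: its tip is at px (344,275.5), which corresponds to about 27.5°. I'll push another 4 mm, then lift and carry it to the dock.

Emit:
{"fn": "servo_tool", "kwargs": {
  "commands": [
    [[-0.004,0,0,0,0],[0,0,0,0,0],[0,0,-0.02,0,0],[0,0,-0.035,0,0],[0,0,-0.035,0,0],[0,0,-0.035,0,0],[-0.004,0.03,0,0,0],[-0.006,0.045,0,0,0]]
  ],
  "squeeze": 20
}}

```text
clock: 15.4
eef_pos: [488.6, 151.0, 208.1]
eef_rot: [[1.0, 0.02, 0.001], [0.02, -1.0, 0.0], [0.001, -0.0, -1.0]]
force: [1.4, -0.5, -0.2]
finger_gap: 19.7
grasp_force: 20.0
```

Emit:
{"fn": "servo_tool", "kwargs": {
  "commands": [
    [[-0.006,0.045,0,0,0],[-0.006,0.045,0,0,0],[-0.006,0.045,0,0,0],[-0.006,0.045,0,0,0],[-0.006,0.045,0,0,0],[-0.006,0.045,0,0,0],[-0.006,0.045,0,0,0],[-0.006,0.04,0,0,0]]
  ]
}}

```text
clock: 16.4
eef_pos: [446.1, -206.0, 207.4]
eef_rot: [[1.0, 0.017, -0.001], [0.017, -1.0, 0.001], [-0.001, -0.001, -1.0]]
force: [-0.0, 0.5, -0.4]
finger_gap: 19.6
grasp_force: 20.0
```

Emit:
{"fn": "servo_tool", "kwargs": {
  "commands": [
    [[0,0.027,0,0,0],[0,0,0,0,0],[0,0,0,0,0],[0,0,0,0,0],[0,0,0,0,0],[0,0,0,0,0],[0,0,0,0,0],[0,0,0,0,0]]
  ]
}}

```text
clock: 17.4
eef_pos: [447.4, -231.8, 207.6]
eef_rot: [[1.0, 0.017, 0.0], [0.017, -1.0, -0.0], [0.0, 0.0, -1.0]]
force: [0.2, 0.1, -0.8]
finger_gap: 19.2
grasp_force: 20.0
```

Run:
```python
from dock import *
o=get_obs();e=o['eef_pos'];print(e,o['finger_gap'],o['grasp_force'],o['force'],o['moment'])
g=e+[0,0,59.]; t=g+121*np.array([.5,0.0087,-.866]); 
for n in C:
    p,d=read_camera(n); np.savez(f"pics/{n}5.npz",p=p,d=d); print(n,"grasp",proj(n,g),"pred tip",proj(n,t),"mouth",proj(n,np.array([515.2,-230.4,113])))
    if n=="scene": a=cv2.convertScaleAbs(cv2.resize(p[90:190,230:330,::-1],(400,400),interpolation=cv2.INTER_CUBIC),alpha=1.5)
    else: b=cv2.convertScaleAbs(cv2.resize(p[130:230,360:460,::-1],(400,400),interpolation=cv2.INTER_CUBIC),alpha=1.5)
cv2.imwrite("pics/c6.png",np.hstack([a,b]))
```

```text
[ 447.4 -231.8  207.6] 19.222148356756286 19.998681843280792 [ 0.2  0.1 -0.8] [ 0.1 -0.  -0. ]
scene grasp [290.5  86.9] pred tip [271. 129.] mouth [269.4 146.1]
top grasp [425.9 205.7] pred tip [415.9 185. ] mouth [412.1 184.2]
```

View pics/c6.png

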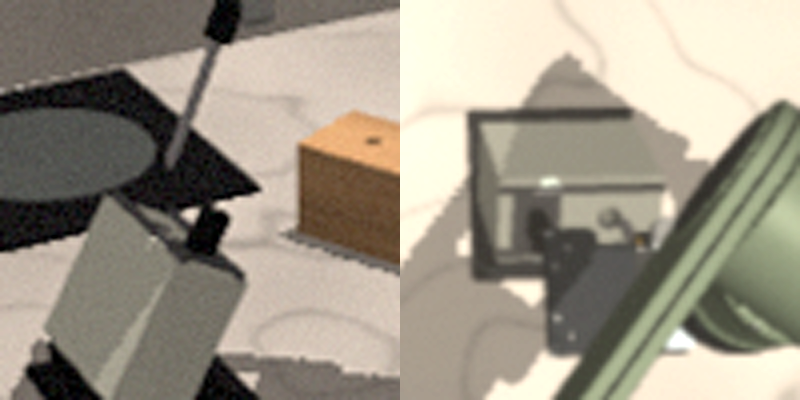

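Run:
```python
from dock import *
B=np.load("pics/scene5.npz")['p'].astype(float).mean(-1)
e=np.array([447.4,-231.8,207.6]);g=e+[0,0,59]
nn=np.array([-0.017,1,0])
P=[]
for v in range(103,131):
    u0=290-46/122*(v-90)*1.0-5.5
    us=np.arange(int(u0)-6,int(u0)+8); 
    a=B[v,us]
    if v in(104,110,116,122,128,130): print(v,us[0],a.astype(int))
    if v<110: continue
    w=np.clip(a-np.percentile(a,30)-8,0,None); 
    P.append(((w*us).sum()/w.sum(),v))
P=np.array(P)
def hit(u,v):
    o,r=ray("scene",u,v); return o+r*(((g-o)@nn)/(r@nn))[...,None]
H=hit(P[:,0],P[:,1]); print(P[::4],H[::4])
k=np.polyfit(H[:,2],H[:,0],1); print("tilt",np.degrees(np.arctan(-k[0])),"x at grasp z",np.polyval(k,g[2]),"vs",g[0])
print("tip",hit(*map(np.array,(273.,131.7))), "len",hit(*map(np.array,(273.,131.7)))-g)
```

```text
104 273 [116 115 126 132 130 131 135 119  78  53  78 121 139 136]
110 270 [131 132 130 132 132 133 133 129 102  60  54  76 116 139]
116 268 [  5  15  25  65 109 134 134 129 100  54  59  96 128 131]
122 266 [ 28  14  14  13  19  17  19  28  53  65  52  38  63 108]
128 264 [54 57 55 56 45 10  7 44 62 60 47 25 12 18]
130 263 [54 54 56 57 49 30 10  7 41 60 51 13 17  7]
[[275.2 110. ]
 [275.4 114. ]
 [277.3 118. ]
 [277.  122. ]
 [269.1 126. ]
 [267.5 130. ]] [[ 493.5 -231.   212.4]
 [ 493.5 -231.   201.2]
 [ 488.3 -231.1  188.8]
 [ 489.7 -231.1  177.7]
 [ 513.2 -230.7  171.5]
 [ 518.3 -230.6  161.2]]
tilt 29.528575874746423 x at grasp z 451.9345232548126 vs 447.4
tip [ 502.6 -230.9  152.5] len [  55.2    0.9 -114.1]
```

Run:
```python
from dock import *
g=np.array([447.4,-231.8,266.6]);nn=np.array([-0.017,1,0])
P=np.array([(282,104),(279.6,110),(277.5,116),(275,122),(272.4,128)])
o,r=ray("scene",P[:,0],P[:,1]); H=o+r*(((g-o)@nn)/(r@nn))[:,None]; print(H)
k=np.polyfit(H[:,2],H[:,0],1); print("tilt",np.degrees(np.arctan(-k[0])),"x at grasp z",np.polyval(k,g[2]))
```

```text
[[ 473.4 -231.4  224.9]
 [ 480.9 -231.2  209.8]
 [ 487.6 -231.1  194.3]
 [ 495.5 -231.   179. ]
 [ 503.8 -230.8  163.6]]
tilt 26.21558293988013 x at grasp z 452.65604484600203
```

Emit:
{"fn": "servo_tool", "kwargs": {
  "commands": [
    [[0.0065,0,0.014,0,0],[0,0,0.02,0,0],[0.0022,0,0.004,0,0],[0.0022,0,0.004,0,0],[0.0022,0,0.004,0,0],[0,0,0,0,0],[0,0,0,0,0],[0,0,0,0,0]]
  ],
  "squeeze": 15
}}

```text
clock: 18.5
eef_pos: [460.5, -231.7, 161.8]
eef_rot: [[1.0, 0.017, 0.0], [0.017, -1.0, -0.0], [0.0, 0.0, -1.0]]
force: [-0.1, 0.5, -0.8]
finger_gap: 19.1
grasp_force: 15.0
```

Run:
```python
from dock import *
o=get_obs();e=o['eef_pos'];print(e,o['force'])
p,d=read_camera("scene"); q,_=read_camera("top")
a=cv2.convertScaleAbs(cv2.resize(p[95:170,240:310,::-1],(420,450),interpolation=cv2.INTER_CUBIC),alpha=2)
b=cv2.convertScaleAbs(cv2.resize(q[155:215,385:445,::-1],(360,360),interpolation=cv2.INTER_CUBIC),alpha=1.5)
c=np.zeros((450,780,3),np.uint8);c[:,:420]=a;c[:360,420:]=b
cv2.imwrite("pics/c7.png",c)
```

```text
[ 460.5 -231.7  161.8] [-0.1  0.5 -0.8]
```

View pics/c7.png

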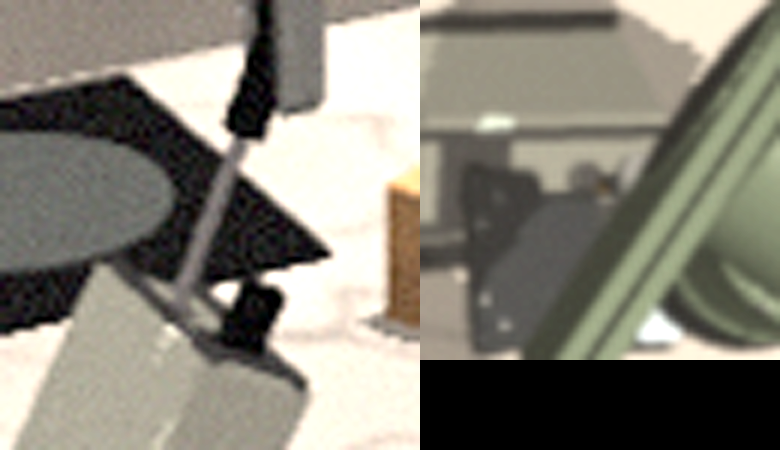

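The tip is at px (270,144.7), and the well mouth projects to (269.4,146.1), so it sits just over the mouth. I'll insert slowly.

Emit:
{"fn": "servo_tool", "kwargs": {
  "commands": [
    [[0.002,0,0.0035,0,0],[0.002,0,0.0035,0,0],[0.002,0,0.0035,0,0],[0.002,0,0.0035,0,0],[0,0,0,0,0],[0,0,0,0,0],[0,0,0,0,0],[0,0,0,0,0]]
  ]
}}

```text
clock: 19.6
eef_pos: [468.5, -231.4, 147.6]
eef_rot: [[1.0, 0.017, 0.0], [0.017, -1.0, 0.0], [0.0, -0.0, -1.0]]
force: [-0.6, 1.4, -0.9]
finger_gap: 19.8
grasp_force: 15.0
```

Emit:
{"fn": "servo_tool", "kwargs": {
  "commands": [
    [[-0.002,0,0.001,0,0],[0,0,0.0035,0,0],[0.001,0,0.0035,0,0],[0.002,0,0.0035,0,0],[0.002,0,0.0035,0,0],[0.002,0,0.0035,0,0],[0,0,0,0,0],[0,0,0,0,0]]
  ]
}}

```text
clock: 20.6
eef_pos: [473.5, -231.3, 129.0]
eef_rot: [[1.0, 0.017, -0.0], [0.017, -1.0, 0.0], [-0.0, -0.0, -1.0]]
force: [-0.0, 0.8, -0.9]
finger_gap: 20.0
grasp_force: 15.0
```

Emit:
{"fn": "servo_tool", "kwargs": {
  "commands": [
    [[0.0023,0,0.0043,0,0],[0.0024,0,0.0043,0,0],[0.0024,0,0.0043,0,0],[0.0025,0,0.0043,0,0],[0.0024,0,0.0043,0,0],[0.0025,0,0.0043,0,0],[0.0025,0,0.0043,0,0],[0,0,0,0,0]]
  ]
}}

```text
clock: 21.6
eef_pos: [487.9, -231.0, 97.7]
eef_rot: [[1.0, 0.017, -0.006], [0.017, -1.0, 0.001], [-0.005, -0.001, -1.0]]
force: [-4.4, -0.6, 1.5]
finger_gap: 19.8
grasp_force: 15.0
```

Emit:
{"fn": "servo_tool", "kwargs": {
  "commands": [
    [[-0.0015,0,0,0,0],[0.002,0,0.0035,0,0],[0.002,0,0.0035,0,0],[0.001,0,0.0017,0,0],[0.001,0,0.0017,0,0],[0.001,0,0.0017,0,0],[0.001,0,0.0017,0,0],[0,0,0,0,0]]
  ],
  "squeeze": 30
}}

```text
clock: 22.6
eef_pos: [493.6, -231.1, 85.5]
eef_rot: [[1.0, 0.017, -0.007], [0.017, -1.0, 0.0], [-0.007, -0.0, -1.0]]
force: [-11.8, -0.6, 7.7]
finger_gap: 19.3
grasp_force: 30.0
```

Emit:
{"fn": "servo_tool", "kwargs": {
  "commands": [
    [[-0.001,0,0.001,0,0],[0.0005,0,0.0015,0,0],[0.001,0,0.0015,0,0],[0.001,0,0.0015,0,0],[0.001,0,0.0015,0,0],[0,0,0,0,0],[0,0,0,0,0],[0,0,0,0,0]]
  ]
}}

```text
clock: 23.6
eef_pos: [497.2, -231.4, 82.5]
eef_rot: [[1.0, 0.018, -0.005], [0.018, -1.0, -0.001], [-0.005, 0.001, -1.0]]
force: [-17.2, 4.1, 26.1]
finger_gap: 19.3
grasp_force: 30.0
```

Emit:
{"fn": "servo_tool", "kwargs": {
  "commands": [
    [[0.0005,0,0.001,0,0],[0.0005,0,0.001,0,0],[0,0,0,0,0],[0,0,0,0,0],[-0.001,0,-0.0025,0,0],[-0.0005,0,-0.001,0,0],[0,0,0,0,0],[0,0,0,0,0]]
  ]
}}

```text
clock: 24.6
eef_pos: [498.8, -231.3, 81.6]
eef_rot: [[1.0, 0.017, -0.0], [0.017, -1.0, -0.001], [-0.0, 0.001, -1.0]]
force: [-7.1, -0.2, 10.4]
finger_gap: 19.7
grasp_force: 30.0
```

Run:
```python
from dock import *
o=get_obs();print(o['eef_pos'],o['force'])
p,d=read_camera("scene");np.savez("pics/s8.npz",p=p,d=d);W=cloud("scene",d);g=p.astype(int).mean(-1)
print("collar",proj("scene",np.array([[515.2,-230.4,113],[490.2,-230.8,156.3]])))
for v in range(124,154): print(v,' '.join('%3d'%g[v,u] for u in range(258,294)))
```

```text
[ 498.8 -231.3   81.6] [-7.1 -0.2 10.4]
collar [[269.4 146.1]
 [277.2 129.5]]
124  54  56  56  56  57  55  53  56  53  50  53  53  34   4  10  40  59  63  64  58  62  59  58  88 126 132 131 132 130 132 131 134 130 130 132 132
125  52  54  55  53  56  59  54  56  60  54  58  56  37  13   2  44  58  61  63  62  61  62  60  57  89 125 135 133 132 132 130 130 132 132 132 130
126  55  54  55  57  56  52  57  58  55  60  53  49  37   0  18  38  55  62  59  61  62  63  61  43  39  79 114 137 135 134 134 133 129 133 132 137
127  58  55  54  57  58  54  56  54  56  57  55  54  42   0  17  42  57  60  61  61  63  63  59  51   9  25  67 114 133 134 135 132 136 134 135 133
128  57  57  57  55  58  55  58  58  55  54  54  57  39  11   6  35  57  60  61  58  64  58  64  51   9  11  22  69 114 135 133 134 132 136 133 133
129  53  58  56  57  58  60  56  57  61  53  46  61  49   5   0  40  58  61  62  63  62  63  64  48   8  10   9  27  62 107 134 133 132 132 136 135
130  53  55  55  56  54  56  58  56  59  48  42  59  47   2   4  39  59  60  60  63  63  58  62  54  20  11  20  14  10  59 100 122 13
[... 2717 characters left out ...]
  83  64  43  29  41  50  56  67  76  58   3   8   3   7   0  11   0   2  72 123 126 128 125 126 125 124 119
150  85  86  82  86  87  81  82  85  86  86  81  68  44  36  30  36  41  49  21   0   3   0   6   7   5   0  26  88 121 118 114 115 114 112 112 113
151  83  88  84  88  85  86  87  88  84  86  88  86  70  44  33  39  34  27   6   9   0  15   1   7   3   9  56 100 117 109 106 109 108 107 109 110
152  86  85  85  85  85  85  81  87  86  79  85  86  81  67  43  40  31  29  25  23   1  12   2   0   8   0  69 117 128 125 122 119 119 121 123 123
153  81  86  83  87  87  85  89  86  84  87  85  87  85  85  69  41  35  35  30  29  22  15  14   2   0  11  47  74 113 136 133 132 130 133 130 131
```

Emit:
{"fn": "servo_tool", "kwargs": {
  "commands": [
    [[0,0,0,0,0.36],[0,0,0,0,0.36],[0,0,0,0,0.36],[0,0,-0.02,0,0.36],[0,0,-0.03,0,0.36],[0,0,-0.02,0,0.36],[0,0,0,0,0],[0,0,0,0,0]]
  ]
}}

```text
clock: 25.65
eef_pos: [498.4, -230.5, 148.4]
eef_rot: [[1.0, 0.017, -0.001], [0.017, -1.0, 0.001], [-0.001, -0.001, -1.0]]
force: [-0.2, -0.3, 0.4]
finger_gap: 17.1
grasp_force: 0.0
```

Emit:
{"fn": "servo_tool", "kwargs": {
  "commands": [
    [[-0.004,0,0,0,0],[0,0,0,0,0],[0,0,0.012,0,0],[0,0,0.006,0,0],[0,0,0.004,0,0],[0,0,0.003,0,0],[0,0,0,0,0],[0,0,0,0,0]]
  ]
}}

```text
clock: 26.65
eef_pos: [495.2, -231.1, 124.9]
eef_rot: [[1.0, 0.017, 0.001], [0.017, -1.0, -0.0], [0.0, 0.0, -1.0]]
force: [-0.0, 0.1, 0.1]
finger_gap: 0.2
grasp_force: 0.0
```

No contact yet. Continuing down in 1 mm steps.

Emit:
{"fn": "servo_tool", "kwargs": {
  "commands": [
    [[0,0,0.001,0,0],[0,0,0.001,0,0],[0,0,0.001,0,0],[0,0,0.001,0,0],[0,0,0.001,0,0],[0,0,0,0,0],[0,0,0,0,0],[0,0,0,0,0]]
  ]
}}

```text
clock: 27.65
eef_pos: [495.2, -231.3, 120.3]
eef_rot: [[1.0, 0.017, 0.001], [0.017, -1.0, -0.001], [0.001, 0.001, -1.0]]
force: [-1.3, 0.6, 5.3]
finger_gap: 0.4
grasp_force: 2.7
```

Emit:
{"fn": "servo_tool", "kwargs": {
  "commands": [
    [[0,0,0.001,0,0],[0,0,0,0,0],[0,0,0.001,0,0],[0,0,0,0,0],[0,0,0,0,0],[0,0,0,0,0],[0,0,0,0,0],[0,0,0,0,0]]
  ]
}}

```text
clock: 28.65
eef_pos: [495.3, -231.7, 119.8]
eef_rot: [[1.0, 0.017, 0.001], [0.017, -1.0, -0.002], [0.001, 0.002, -1.0]]
force: [-3.5, 1.3, 11.2]
finger_gap: 0.3
grasp_force: 5.7
```

The top is solid at the seated height. Backing off and taking a final look.

Emit:
{"fn": "servo_tool", "kwargs": {
  "commands": [
    [[0,0,-0.01,0,0],[0,0,-0.03,0,0],[0,0,-0.04,0,0],[-0.04,0.03,0,0,0],[-0.04,0.04,0,0,0],[0,0.05,0,0,0],[0,0.05,0,0,0],[0,0,0,0,0]]
  ]
}}

```text
clock: 29.65
eef_pos: [417.1, -405.1, 196.6]
eef_rot: [[1.0, 0.013, -0.0], [0.013, -1.0, 0.0], [-0.0, -0.0, -1.0]]
force: [0.8, 1.1, -0.4]
finger_gap: 0.7
grasp_force: 0.0
```

Run:
```python
from dock import *
o=get_obs();print(o['eef_pos'],o['force'])
p,_=read_camera("scene"); q,_=read_camera("top")
a=cv2.convertScaleAbs(cv2.resize(p[110:190,230:310,::-1],(400,400),interpolation=cv2.INTER_CUBIC),alpha=2)
b=cv2.convertScaleAbs(cv2.resize(q[150:210,370:430,::-1],(400,400),interpolation=cv2.INTER_CUBIC),alpha=1.5)
cv2.imwrite("pics/c10.png",np.hstack([a,b]))
print("top seated grip top", proj("top",np.array([490.2,-231,156.3])))
D={'p':q}; g=q.astype(float).mean(-1); print(g[182,382:402].astype(int))
```

```text
[ 417.1 -405.1  196.6] [ 0.8  1.1 -0.4]
top seated grip top [415.8 191.9]
[ 76  83 130 172 184 167 129  96  93  89  74  61  58  66  81  91  94 111
 157 185]
```

View pics/c10.png

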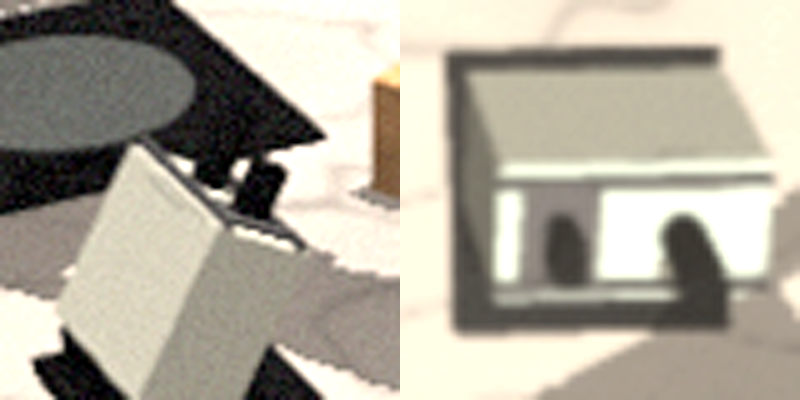

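The probe's grip sits on the face at the well (top crop, grip around px (413,189)). The shutter is still open at px (394,187), with its edge profile unchanged, and the robot is clear.

```bash
python3 -c "
from station import *
print(hand_in())"
```

```text
the job is handed in; nothing more can be done
None
```

I slid the shutter open to its end stop and seated the probe in the charging well with its grip on the rim. An 11 N push on its top moved it no further. I left the other things where they stood and handed the job in at about 30 s; no verdict came back.

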